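Find the stiff tablet case and dock it for repair

TASK

Check the hinges of the three tablet cases in the rack, from the robot's left to its right: swing each lid up to at least 45 degrees by its yellow pull and find out whether it moves freely. Slide the one stiff case backwards out from under the rack's lip, carry it to the red dock, slide it forwards until its toe is fully home under the dock's lip, and leave its lid standing about half open as the repair sign. Leave the two good cases home in their places in the rack with their lids shut, and do not disturb the other things on the bench.

Things in the scene. Friction and masses are not known exactly. Their poses are not given: they have to be found in the camera images.
- case_a: white tablet case, blue hinged lid; all three look alike, which stands where varies. Box 100 mm long (x), 56 wide (y), 44 tall, about 0.5 kg with its lid; origin at the centre of its underside, -x is its front. A grey toe, 48 mm wide, 6 thick, juts 16 mm forward from the foot of the front (to x = -66). Hinge line along y at x = +50, z = +48 mm; shut lid (54 wide, 7 thick) spans z = 45 to 52. Sides can be gripped.
- case_b: white tablet case, blue hinged lid; all three look alike, which stands where varies. Box 100 mm long (x), 56 wide (y), 44 tall, about 0.5 kg with its lid; origin at the centre of its underside, -x is its front. A grey toe, 48 mm wide, 6 thick, juts 16 mm forward from the foot of the front (to x = -66). Hinge line along y at x = +50, z = +48 mm; shut lid (54 wide, 7 thick) spans z = 45 to 52. Sides can be gripped.
- case_c: white tablet case, blue hinged lid; all three look alike, which stands where varies. Box 100 mm long (x), 56 wide (y), 44 tall, about 0.5 kg with its lid; origin at the centre of its underside, -x is its front. A grey toe, 48 mm wide, 6 thick, juts 16 mm forward from the foot of the front (to x = -66). Hinge line along y at x = +50, z = +48 mm; shut lid (54 wide, 7 thick) spans z = 45 to 52. Sides can be gripped.
- lid_a (a joint): case_a: lid angle, rad: 0 shut, grows as its front rises, stop at 1.4. All start shut. A good hinge needs only about 0.4 N at the pull and, let go at any angle, the lid drops shut by its own weight; a stiff one needs about 4 N either way and stays at whatever angle it is left. Exactly one of the three is stiff; its looks do not show it.
- lid_b (a joint): case_b: lid angle, rad: 0 shut, grows as its front rises, stop at 1.4. All start shut. A good hinge needs only about 0.4 N at the pull and, let go at any angle, the lid drops shut by its own weight; a stiff one needs about 4 N either way and stays at whatever angle it is left. Exactly one of the three is stiff; its looks do not show it.
- lid_c (a joint): case_c: lid angle, rad: 0 shut, grows as its front rises, stop at 1.4. All start shut. A good hinge needs only about 0.4 N at the pull and, let go at any angle, the lid drops shut by its own weight; a stiff one needs about 4 N either way and stays at whatever angle it is left. Exactly one of the three is stiff; its looks do not show it.
- pull_a (a point): case_a: centre of its lid's yellow barrel pull: cylinder 14 mm across, 20 mm long, lying along the case's y, on a 10 mm wide stem before the lid; 125 mm from the hinge line (at x = -75, z = +48 of the case when shut), clear below, 18 mm clear behind. Pinched on its flat ends (20 mm apart) it turns between the fingers as the lid swings.
- pull_b (a point): case_b: centre of its lid's yellow barrel pull: cylinder 14 mm across, 20 mm long, lying along the case's y, on a 10 mm wide stem before the lid; 125 mm from the hinge line (at x = -75, z = +48 of the case when shut), clear below, 18 mm clear behind. Pinched on its flat ends (20 mm apart) it turns between the fingers as the lid swings.
- pull_c (a point): case_c: centre of its lid's yellow barrel pull: cylinder 14 mm across, 20 mm long, lying along the case's y, on a 10 mm wide stem before the lid; 125 mm from the hinge line (at x = -75, z = +48 of the case when shut), clear below, 18 mm clear behind. Pinched on its flat ends (20 mm apart) it turns between the fingers as the lid swings.
- rack: fixed aluminium rack, 274 mm wide, with three places side by side at y = +95 mm (left), 0 (middle), -95 mm (right). Origin under the middle place's centre. Floor plate 6 mm thick, x = -78 to +80 mm; origin at its underside, -x is the front (robot side). Front wall 20 mm high, inner face x = -71. A dark lip overhangs from it back to x = -54, underside at z = 15, top 20. 
- reject_dock: fixed red dock, 84 mm wide, with one empty place, left of the rack. Origin under the place's centre. Floor plate 6 mm thick, x = -78 to +80 mm; origin at its underside, -x is the front (robot side). Front wall 20 mm high, inner face x = -71. A dark lip overhangs from it back to x = -54, underside at z = 15, top 20. 
- reject_place (a point): red dock: centre of that place, on the floor plate (6 mm up): a case's origin lies here within 5 mm when home (toe tip meets the front wall 5 mm ahead). Guides 10 mm high at x = -35 to +55 leave 5 mm play each side. Open at the rear: a case leaves by sliding 15 mm or more to +x, then lifting, and enters the opposite way; its toe has 3 mm headroom under the lip.
- rack_right (a point): rack's right place: centre of that place, on the floor plate (6 mm up): a case's origin lies here within 5 mm when home (toe tip meets the front wall 5 mm ahead). Guides 10 mm high at x = -35 to +55 leave 5 mm play each side. Open at the rear: a case leaves by sliding 15 mm or more to +x, then lifting, and enters the opposite way; its toe has 3 mm headroom under the lip.
- rack_middle (a point): rack's middle place: centre of that place, on the floor plate (6 mm up): a case's origin lies here within 5 mm when home (toe tip meets the front wall 5 mm ahead). Guides 10 mm high at x = -35 to +55 leave 5 mm play each side. Open at the rear: a case leaves by sliding 15 mm or more to +x, then lifting, and enters the opposite way; its toe has 3 mm headroom under the lip.
- rack_left (a point): rack's left place: centre of that place, on the floor plate (6 mm up): a case's origin lies here within 5 mm when home (toe tip meets the front wall 5 mm ahead). Guides 10 mm high at x = -35 to +55 leave 5 mm play each side. Open at the rear: a case leaves by sliding 15 mm or more to +x, then lifting, and enters the opposite way; its toe has 3 mm headroom under the lip.
- detergent_jar: yellow jar with a red cap, 56 mm across, 100 mm tall; a bystander, leave it alone; origin at its underside (for the lying tools, along the handle)
- dosing_cup: blue open cup, 60 mm across, 55 mm tall; a bystander, leave it alone; origin at its underside (for the lying tools, along the handle)
- scrub_brush: scrubbing brush, 200 mm long, lying; a bystander, leave it alone; origin at its underside (for the lying tools, along the handle)
- wrench: steel wrench, 170 mm long, lying; a bystander, leave it alone; origin at its underside (for the lying tools, along the handle)
Things that resemble listed ones, but are neither listed nor needed, are in the scene too. Of the things like the reject_dock, leave any that is orange; of the rest the larger one is meant.

How it is judged (in metres and radians):
On the way, in this order (a step that is already met when the one before it is completed fails the run):
1. the lid of the case in the rack's left place is swung up (past 0.7 rad, 40 degrees) with the case in the rack (((value of joint lid_a above 0.7 rad and y of case_a in the frame of rack between 0.05 and 0.14 m and z of case_a in the frame of rack below 0.02 m) or (value of joint lid_b above 0.7 rad and y of case_b in the frame of rack between 0.05 and 0.14 m and z of case_b in the frame of rack below 0.02 m) or (value of joint lid_c above 0.7 rad and y of case_c in the frame of rack between 0.05 and 0.14 m and z of case_c in the frame of rack below 0.02 m))), for 0.1 s.
2. the lid of the case in the rack's middle place is swung up (past 0.7 rad, 40 degrees) with the case in the rack (((value of joint lid_a above 0.7 rad and y of case_a in the frame of rack between -0.045 and 0.045 m and z of case_a in the frame of rack below 0.02 m) or (value of joint lid_b above 0.7 rad and y of case_b in the frame of rack between -0.045 and 0.045 m and z of case_b in the frame of rack below 0.02 m) or (value of joint lid_c above 0.7 rad and y of case_c in the frame of rack between -0.045 and 0.045 m and z of case_c in the frame of rack below 0.02 m))), for 0.1 s.
3. the lid of the case in the rack's right place is swung up (past 0.7 rad, 40 degrees) with the case in the rack (((value of joint lid_a above 0.7 rad and y of case_a in the frame of rack between -0.14 and -0.05 m and z of case_a in the frame of rack below 0.02 m) or (value of joint lid_b above 0.7 rad and y of case_b in the frame of rack between -0.14 and -0.05 m and z of case_b in the frame of rack below 0.02 m) or (value of joint lid_c above 0.7 rad and y of case_c in the frame of rack between -0.14 and -0.05 m and z of case_c in the frame of rack below 0.02 m))), for 0.1 s.
At the end, for the whole second after the job is handed in: The stiff case flat in the red dock, toe under the lip: at most 5 mm short of the centre, 8 mm sideways, 0.12 rad askew, its lid standing open (over 0.4 rad). The other two flat and likewise home in the rack, within 12 mm of their starts, lids shut (under 0.1 rad). All at rest ((((x of case_a in the frame of reject_dock between -0.007 and 0.005 m and z of case_a in the frame of reject_dock between 0.002 and 0.01 m and angle between the x axis of case_a and the x axis of reject_dock, either way round below 0.12 rad and y of case_a in the frame of reject_dock between -0.008 and 0.008 m) and value of joint lid_a above 0.4 rad and linear speed of each of case_a, case_b, case_c below 0.02 m/s and velocity of joint lid_a below 0.1 rad/s and (x of case_b in the frame of rack between -0.007 and 0.005 m and z of case_b in the frame of rack between 0.002 and 0.01 m and angle between the x axis of case_b and the x axis of rack, either way round below 0.12 rad) and distance of each of case_b, case_c from where it was at the start of the episode below 0.012 m and value of joint each of lid_b, lid_c below 0.1 rad and (x of case_c in the frame of rack between -0.007 and 0.005 m and z of case_c in the frame of rack between 0.002 and 0.01 m and angle between the x axis of case_c and the x axis of rack, either way round below 0.12 rad)) or ((x of case_b in the frame of reject_dock between -0.007 and 0.005 m and z of case_b in the frame of reject_dock between 0.002 and 0.01 m and angle between the x axis of case_b and the x axis of reject_dock, either way round below 0.12 rad and y of case_b in the frame of reject_dock between -0.008 and 0.008 m) and value of joint lid_b above 0.4 rad and linear speed of each of case_b, case_a, case_c below 0.02 m/s and velocity of joint lid_b below 0.1 rad/s and (x of case_a in the frame of rack between -0.007 and 0.005 m and z of case_a in the frame of rack between 0.002 and 0.01 m and angle between the x axis of case_a and the x axis of rack, either way round below 0.12 rad) and distance of each of case_a, case_c from where it was at the start of the episode below 0.012 m and value of joint each of lid_a, lid_c below 0.1 rad and (x of case_c in the frame of rack between -0.007 and 0.005 m and z of case_c in the frame of rack between 0.002 and 0.01 m and angle between the x axis of case_c and the x axis of rack, either way round below 0.12 rad)) or ((x of case_c in the frame of reject_dock between -0.007 and 0.005 m and z of case_c in the frame of reject_dock between 0.002 and 0.01 m and angle between the x axis of case_c and the x axis of reject_dock, either way round below 0.12 rad and y of case_c in the frame of reject_dock between -0.008 and 0.008 m) and value of joint lid_c above 0.4 rad and linear speed of each of case_c, case_a, case_b below 0.02 m/s and velocity of joint lid_c below 0.1 rad/s and (x of case_a in the frame of rack between -0.007 and 0.005 m and z of case_a in the frame of rack between 0.002 and 0.01 m and angle between the x axis of case_a and the x axis of rack, either way round below 0.12 rad) and distance of each of case_a, case_b from where it was at the start of the episode below 0.012 m and value of joint each of lid_a, lid_b below 0.1 rad and (x of case_b in the frame of rack between -0.007 and 0.005 m and z of case_b in the frame of rack between 0.002 and 0.01 m and angle between the x axis of case_b and the x axis of rack, either way round below 0.12 rad)))); the robot touches nothing.
It fails at once if a bystander is moved more than 40 mm (distance of any of detergent_jar, dosing_cup, scrub_brush, wrench from where it was at the start of the episode above 0.04 m).
It also fails if it takes over 72 s, if anything falls off the work surface, if the arm or the gripper's body presses on something with over 40 N, if the wrist force passes 120 N, or if a joint passes its speed limit or range.

ROBOT

A 6-joint arm with a two-finger parallel gripper is mounted at the origin on the work surface. World frame = base frame: x ahead of the robot, y to its left, z up, the work surface at z = 0. Lengths are in mm, angles in rad, forces in N, time in s.
With the tool pointing down it reaches from about 350 to 975 mm from the base axis. Payload 7.1 kg.
Tool frame: the origin (TCP) lies on the front face of the gripper's body, between the roots of the fingers; the fingertips stand 80 mm ahead of it and the grasp point (between the pads) lies 61 mm ahead of it (env.tips_ahead is the distance from the TCP to the fingertips, in mm); z points along the fingers, y is the direction in which the jaws open and shut (so a half turn about z gives the same grasp; the last joint's range is limited). The gripper opens to 88 mm and grips with 3 to 60 N. Pads are 20 mm wide; open, the fingers measure 115 mm over their backs; the gripper's body (75 mm by 178 mm) begins 61 mm behind the grasp point.
Start: joints at [-1.157, 0.423, 1.63, -0, 1.089, -0.019], TCP at [262.149, -567.348, 302.675] pointing down, gripper open.
Joint ranges: [-3, 3], [-0.9, 2.11], [0.09, 2.58], [-1.31, 4.45], [0.11, 2.69], [-2.54, 2.54]. Speed limits (rad/s): [2.39, 2.39, 3.01, 3.14, 3.14, 3.14].

INTERFACE

Orientations are given as a unit quaternion [x, y, z, w].
In Python, from station import env, set_gripper, viewer, workorder gives the robot as it stands. Calls block until the motion is done:
- env.reach(position, orientation): joint-space move of the TCP to a pose.
- env.move_l(position, rot=None, rate=150, f_stop=None): straight line of the TCP; rot=None keeps the orientation; rate is the mean speed in mm/s. With f_stop (N) it stops when the force on the tool has changed by that much, and returns True; else False.
- env.move_joints(angles): joint-space move.
- set_gripper(opening): finger opening in mm; the grip force is fixed at half the most; returns when the fingers have stopped.
- env.hold(seconds).
- env.ik(position, orientation): joint angles nearest the present ones, or None.
- env.read_state(): the state.
- viewer.camera(name): name is "scene" or "top" or "wrist"; returns the picture (384x512x3 uint8, blue, green, red); there is no depth.
- viewer.camera_params(name): a dict with "fx", "fy", "cx", "cy" (pixels), "dist" ([k1, k2, p1, p2, k3] as OpenCV has them; the pictures are not rectified), "pose" (4x4, takes a point from camera to world coordinates); the wrist camera has in their place "tool_from_camera" (4x4, takes a point from camera to tool coordinates, whose origin is the TCP and whose axes are the flange's). Camera axes: x right, y up, looking along -z (the intrinsics and any distortion apply to the point x, -y, -z); pixel columns grow to the right and rows downward; lengths in mm; the calibration is good to about 2 mm. A picture is of the moment at which its call begins: read the wrist's pose just before it. camera_params takes no time and is no camera call.
A pose or a line that the arm cannot do raises env.IKError and nothing moves.
- workorder.sign_off(): hands the job in, once; it reports no verdict.
The state is a dict: "time_s": time; "qpos": joint angles; "dq": joint speeds; "tau": joint torques, N m; "tool_pos": TCP position; "orientation": TCP orientation; "force": force on the tool from outside, world axes, zero at the start; "wrist_torque": the same for the moment, N m; "width": finger opening in mm.
Only numpy, scipy, OpenCV 4.12 (cv2) and the standard library are available. Lean on these libraries where they do the work, as an engineer would, in place of code of your own. Each camera call takes 0.05 s, during which the arm holds its last target.

## Working session

There is one attempt and no reset: what is moved stays moved. The work goes in short steps, each a Python script; the robot and the scene stay as the last script left them, time stands still between calls to the robot, and variables do not carry over. Pictures are saved under pics/ and viewed, and the job is handed in when it is done.

```bash
ls; mkdir -p pics; python3 - <<'E'
from station import env, set_gripper, viewer, workorder
import cv2
for n in ["scene","top","wrist"]:
    im=viewer.camera(n); cv2.imwrite(f"pics/{n}0.png",im)
    p=viewer.camera_params(n); print(n,p)
s=env.read_state();print(s['time_s'],s['tool_pos'],s['orientation'],s['force'],s['width'])
E
```

```text
pics
scene {'fx': 353.869979054386, 'fy': 353.869979054386, 'cx': 247.37272671993924, 'cy': 184.78228411143684, 'dist': array([-0.05794305,  0.        ,  0.        ,  0.        ,  0.        ]), 'pose': array([[ 6.71478007e-01, -4.43408750e-01,  5.93722129e-01,
         1.30687230e+03],
       [ 7.41011309e-01,  3.97009211e-01, -5.41558793e-01,
        -6.39511834e+02],
       [ 4.41875344e-03,  8.03599631e-01,  5.95153852e-01,
         7.76434014e+02],
       [ 0.00000000e+00,  0.00000000e+00,  0.00000000e+00,
         1.00000000e+00]])}
top {'fx': 420.65640135944227, 'fy': 420.65640135944227, 'cx': 253.06633465430295, 'cy': 185.78511617035537, 'dist': array([-0.07316679,  0.        ,  0.        ,  0.        ,  0.        ]), 'pose': array([[-1.30113553e-02,  9.94807247e-01, -1.00941793e-01,
         4.55359657e+02],
       [-9.99915274e-01, -1.29059653e-02,  1.69706825e-03,
         2.57650441e+01],
       [ 3.85504522e-04,  1.00955322e-01,  9.94890886e-01,
         1.16779549e+03],
       [ 0.00000000e+00,  0.00000000e+00,  0.00000000e+00,
         1.00000000e+00]])}
wrist {'fx': 302.94879527970494, 'fy': 302.94879527970494, 'cx': 256.2567318734277, 'cy': 192.94856187004535, 'dist': array([-0.07089902,  0.        ,  0.        ,  0.        ,  0.        ]), 'tool_from_camera': array([[-1.07247692e-03,  9.52600796e-01,  3.04221258e-01,
         8.55084325e+01],
       [ 9.99999404e-01,  9.59295660e-04,  5.21496988e-04,
         4.31590746e-02],
       [ 2.04940314e-04,  3.04221636e-01, -9.52601257e-01,
        -8.26428961e+01],
       [ 0.00000000e+00,  0.00000000e+00,  0.00000000e+00,
         1.00000000e+00]])}
0.15 [ 262.01343321 -567.06128559  302.08781664] [ 9.76680593e-01  2.14696711e-01 -1.08602498e-04 -5.74962818e-04] [-0.61075453 -0.4590455   0.70822599] 87.96960556903056
```

View pics/top0.png

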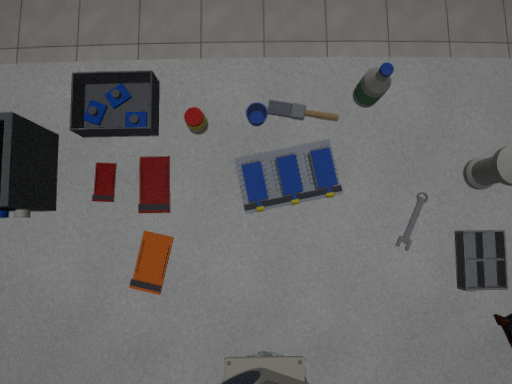

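View pics/scene0.png

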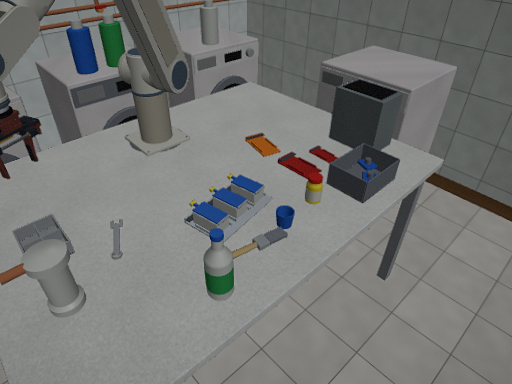

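View pics/wrist0.png

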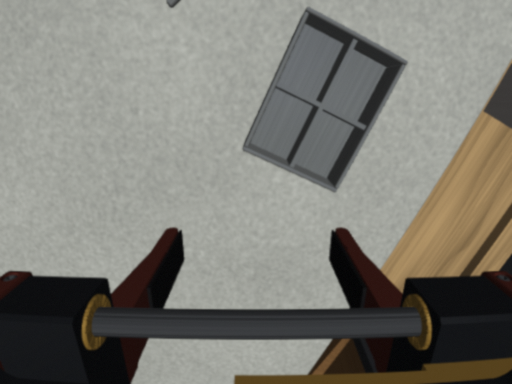

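```bash
cat > h.py <<'E'
from station import env, set_gripper, viewer, workorder
import cv2, numpy as np
from scipy.spatial.transform import Rotation as R
def quat(psi): return (R.from_euler('z',psi)*R.from_euler('x',np.pi)).as_quat()
def snap(n,fn=None):
    s=env.read_state(); im=viewer.camera(n); p=viewer.camera_params(n)
    if n=='wrist':
        T=np.eye(4);T[:3,:3]=R.from_quat(s['orientation']).as_matrix();T[:3,3]=s['tool_pos'];p['pose']=T@p['tool_from_camera']
    if fn: cv2.imwrite('pics/'+fn,im)
    return im,p
def ray(p,uv):
    K=np.array([[p['fx'],0,p['cx']],[0,p['fy'],p['cy']],[0,0,1]])
    q=cv2.undistortPoints(np.array(uv,float).reshape(-1,1,2),K,np.array(p['dist'])).reshape(-1,2)
    d=np.c_[q[:,0],-q[:,1],-np.ones(len(q))]@p['pose'][:3,:3].T
    return p['pose'][:3,3],d
def plane(p,uv,z):
    o,d=ray(p,uv); return o+d*((z-o[2])/d[:,2])[:,None]
def tri(p1,u1,p2,u2):
    out=[]
    o1,d1=ray(p1,u1);o2,d2=ray(p2,u2)
    for a,b in zip(d1,d2):
        a=a/np.linalg.norm(a);b=b/np.linalg.norm(b)
        t=np.linalg.lstsq(np.c_[a,-b],o2-o1,rcond=None)[0]
        x=o1+a*t[0];y=o2+b*t[1]; out.append(np.r_[(x+y)/2,np.linalg.norm(x-y)])
    return np.array(out)
def project(p,X):
    c=(np.atleast_2d(X)-p['pose'][:3,3])@p['pose'][:3,:3]
    K=np.array([[p['fx'],0,p['cx']],[0,p['fy'],p['cy']],[0,0,1]])
    return cv2.projectPoints(c*[1,-1,-1],np.zeros(3),np.zeros(3),K,np.array(p['dist']))[0].reshape(-1,2)
def blobs(im,lo,hi,amin=8):
    m=cv2.inRange(cv2.cvtColor(im,cv2.COLOR_BGR2HSV),np.array(lo),np.array(hi))
    n,l,st,c=cv2.connectedComponentsWithStats(m)
    return [(c[i],st[i],(l==i).astype(np.uint8)) for i in range(1,n) if st[i,4]>=amin]
YEL=((22,120,100),(38,255,255)); BLUE=((105,120,60),(125,255,255)); RED=((0,170,50),(4,255,255))
E
python3 - <<'E'
from h import *
np.set_printoptions(precision=1,suppress=True)
B={}
P={}
for n in('top','scene'):
    im=cv2.imread(f'pics/{n}0.png');P[n]=viewer.camera_params(n)
    for nm,c in(('Y',YEL),('B',BLUE),('R',RED)):
        B[n,nm]=blobs(im,*c)
        print(n,nm,[(b[0].round(1).tolist(),int(b[1][4])) for b in B[n,nm]])
E
```

```text
top Y [([330.0, 193.9], 27), ([295.2, 200.8], 25), ([259.9, 208.1], 29)]
top B [([386.5, 68.7], 128), ([117.7, 95.3], 290), ([94.8, 112.2], 301), ([256.5, 114.7], 246), ([135.8, 119.2], 261), ([323.7, 168.2], 760), ([289.3, 175.0], 776), ([254.4, 182.0], 768), ([1.9, 213.4], 31)]
top R [([193.4, 116.3], 232), ([154.4, 180.2], 1032), ([105.0, 178.9], 457), ([147.2, 211.2], 20), ([165.1, 210.8], 8)]
scene Y [([229.8, 175.6], 12), ([315.3, 187.1], 98), ([211.8, 188.6], 12), ([192.2, 202.6], 19), ([313.6, 201.9], 26)]
scene B [([82.4, 50.1], 993), ([367.3, 164.5], 124), ([365.4, 176.5], 47), ([374.1, 174.8], 9), ([246.0, 183.4], 287), ([228.9, 196.8], 342), ([209.4, 211.8], 401), ([284.5, 216.1], 333), ([216.2, 234.7], 165)]
scene R [([100.2, 6.4], 32), ([323.7, 154.8], 170), ([303.0, 168.8], 513)]
```

```bash
python3 - <<'E'
from h import *
np.set_printoptions(precision=1,suppress=True)
pt,ps=viewer.camera_params('top'),viewer.camera_params('scene')
ty=[(259.9,208.1),(295.2,200.8),(330,193.9)];sy=[(229.8,175.6),(211.8,188.6),(192.2,202.6)]
tb=[(254.4,182),(289.3,175),(323.7,168.2)];sb=[(246,183.4),(228.9,196.8),(209.4,211.8)]
print(tri(pt,ty,ps,sy));print(tri(pt,tb,ps,sb))
Y=plane(pt,ty,54);B=plane(pt,tb,58);print(Y,B)
d=B-Y;print(np.arctan2(d[:,1],d[:,0]), np.arctan2(*( (Y[0]-Y[2])[[0,1]]*[-1,1])))
# dock
im=cv2.imread('pics/top0.png')
b=[b for b in blobs(im,*RED) if b[1][4]>900][0]
r=cv2.minAreaRect(cv2.findContours(b[2],0,2)[0][0]);print(r,plane(pt,cv2.boxPoints(r),8))
print('dock h',tri(pt,[b[0]],ps,[(303,168.8)]))
E
python3 -c "
import cv2
im=cv2.imread('pics/top0.png')
cv2.imwrite('pics/topz.png',cv2.resize(im[90:300,80:350],None,fx=2.9,fy=2.8,interpolation=2))"
```

```text
[[ 508.     5.9   57.3    1.7]
 [ 526.1  -87.9   57.1    2. ]
 [ 543.4 -180.6   57.5    1.2]]
[[ 578.    19.7   54.6    1.2]
 [ 596.   -73.    55.3    0.4]
 [ 613.1 -165.7   55.2    0.1]]
[[ 508.7    6.5   54. ]
 [ 526.9  -87.4   54. ]
 [ 544.  -180.7   54. ]] [[ 578.    20.2   58. ]
 [ 595.5  -72.9   58. ]
 [ 612.7 -165.3   58. ]]
[0.2 0.2 0.2] 0.18602150965352413
((154.0, 180.0), (46.0, 28.0), 90.0) [[658.3 340.    8. ]
 [657.1 260.9   8. ]
 [528.2 259.9   8. ]
 [529.1 338.1   8. ]]
dock h [[595.5 303.3  -3.8   5. ]]
```

View pics/topz.png

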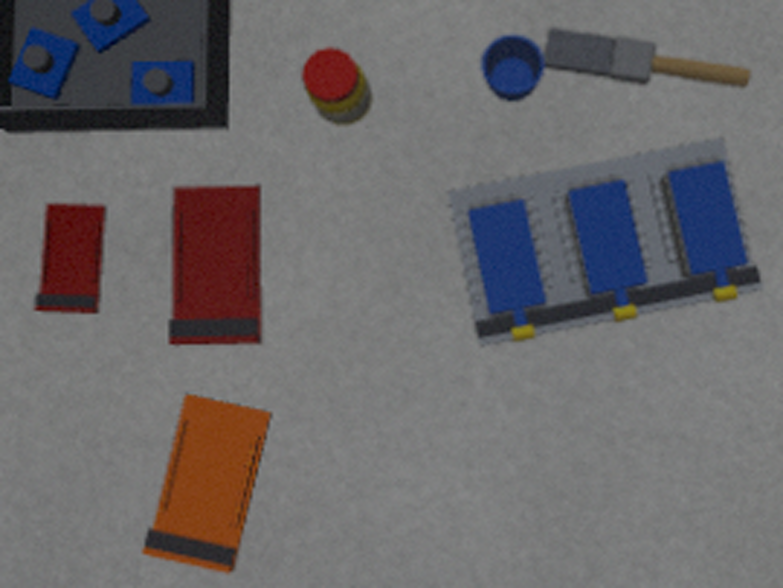

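```bash
python3 - <<'E'
from h import *
np.set_printoptions(precision=1,suppress=True)
q=quat(0.19)
env.reach([560,-130,260],q); _,p1=a=snap('wrist','w1.png')
env.reach([545,-20,260],q); _,p2=b=snap('wrist','w2.png')
print(env.read_state()['time_s'],env.read_state()['qpos'])
for im,p in(a,b):
    y=blobs(im,*YEL,30);bl=blobs(im,*BLUE,300)
    print([(k[0].round(1).tolist(),int(k[1][4])) for k in y]);print([(k[0].round(1).tolist(),int(k[1][4])) for k in bl])
import pickle;pickle.dump((p1,p2),open('p12.pkl','wb'))
E
```

```text
2.6833 [-0.1  0.4  1.8 -0.   0.9  1.3]
[([115.9, 210.0], 218), ([207.9, 210.5], 232), ([300.7, 211.2], 223)]
[([203.9, 135.7], 6322), ([304.1, 136.5], 6306), ([106.3, 136.8], 5992)]
[([224.5, 216.0], 216), ([317.6, 216.3], 226), ([407.8, 216.8], 214)]
[([222.0, 142.3], 6210), ([322.1, 142.4], 6179), ([417.7, 144.6], 5800)]
```

View pics/w1.png

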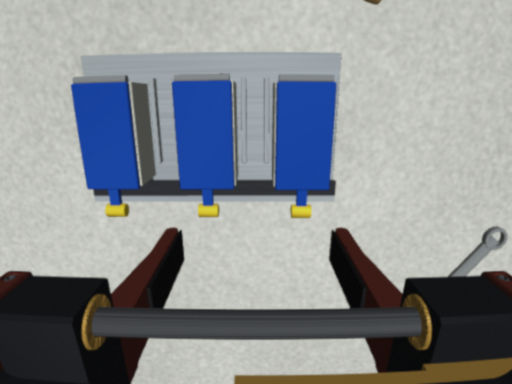

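View pics/w2.png

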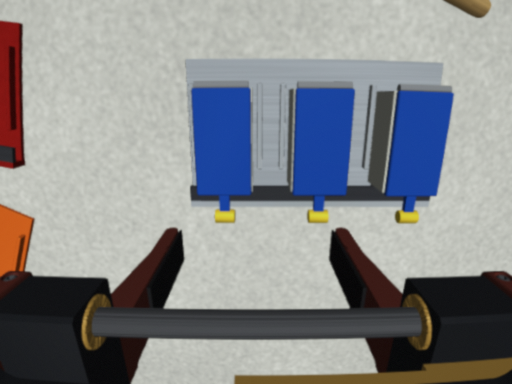

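```bash
python3 - <<'E'
from h import *
import pickle
np.set_printoptions(precision=3,suppress=True)
p1,p2=pickle.load(open('p12.pkl','rb'))
u1=[(115.9,210),(207.9,210.5),(300.7,211.2)];u2=[(224.5,216),(317.6,216.3),(407.8,216.8)]
print(tri(p1,u1,p2,u2));Y=plane(p1,u1,54);Y2=plane(p2,u2,54);print(Y,Y2)
b1=[(106.3,136.8),(203.9,135.7),(304.1,136.5)];b2=[(222,142.3),(322.1,142.4),(417.7,144.6)]
print(tri(p1,b1,p2,b2))
for Y in(Y,Y2):
  d=Y[0]-Y[2];print(np.arctan2(-d[0],d[1]),np.linalg.norm(d))
# lid orientation from rect at z=58
for n,p in(('w1',p1),('w2',p2)):
  im=cv2.imread(f'pics/{n}.png')
  for k in sorted(blobs(im,*BLUE,1000),key=lambda k:k[0][0]):
    c=max(cv2.findContours(k[2],0,1)[0],key=cv2.contourArea).reshape(-1,2).astype(float)
    W=plane(p,c,57.5)[:,:2]
    # drop stem: erode by keeping main
    r=cv2.minAreaRect(W.astype(np.float32));
    m=k[2].copy();m=cv2.morphologyEx(m,cv2.MORPH_OPEN,np.ones((15,15)))
    c=max(cv2.findContours(m,0,1)[0],key=cv2.contourArea).reshape(-1,2).astype(float)
    r2=cv2.minAreaRect(plane(p,c,57.5)[:,:2].astype(np.float32));print(n,r2)
E
```

```text
[[ 509.225    6.426   57.033    0.144]
 [ 526.511  -86.881   56.447    0.088]
 [ 543.939 -179.019   58.093    0.087]]
[[ 507.875    7.707   54.   ]
 [ 525.555  -86.641   54.   ]
 [ 542.549 -179.937   54.   ]] [[ 507.876    6.523   54.   ]
 [ 525.589  -87.604   54.   ]
 [ 542.672 -181.557   54.   ]]
[[ 582.089   20.788   54.278    0.045]
 [ 600.274  -72.533   55.956    0.022]
 [ 616.826 -165.704   54.185    0.327]]
0.1827265335780283 190.82098190413248
0.18293835009329323 191.27169797582386
w1 ((581.5146484375, 19.672548294067383), (101.62934112548828, 53.83499526977539), 10.83448314666748)
w1 ((598.8475952148438, -72.95506286621094), (101.26490020751953, 53.636714935302734), 10.524590492248535)
w1 ((615.8282470703125, -165.6189727783203), (102.09728240966797, 53.08342742919922), 11.119119644165039)
w2 ((581.01025390625, 20.3192138671875), (101.28888702392578, 52.926513671875), 10.778571128845215)
w2 ((598.8507080078125, -72.5875244140625), (101.63558959960938, 53.345680236816406), 11.42992115020752)
w2 ((615.6708374023438, -164.63772583007812), (101.62171936035156, 53.88972854614258), 10.892727851867676)
```

```bash
cat > swing.py <<'E'
from h import *
YAW=0.185; ex=np.array([np.cos(YAW),np.sin(YAW),0]); Q=quat(YAW)
def arc(pull,th,dz=61): 
    return pull+125*ex-125*ex*np.cos(th)+np.array([0,0,125*np.sin(th)+dz])
def test(pull,tag):
    pull=np.array([*pull,55.])
    up=pull+[0,0,61+65]
    env.reach(up,Q); set_gripper(42)
    env.move_l(arc(pull,0),Q,rate=200)
    f0=env.read_state()['force']
    set_gripper(10); s=env.read_state(); print('width',s['width'],'f',(s['force']-f0).round(2)); f0=s['force']
    ths=np.arange(1,7)*0.158
    for t in ths:
        env.move_l(arc(pull,t),rate=110); s=env.read_state()
        df=s['force']-f0; tang=df@(ex*np.sin(t)+[0,0,np.cos(t)]); print(round(t,2),df.round(2),'tang',round(tang,2),'w',round(s['width'],1))
    env.hold(0.2); print('rest',(env.read_state()['force']-f0).round(2))
    snap('wrist',f'{tag}_up.png')
    for t in [0.75,0.5,0.3]:
        env.move_l(arc(pull,t),rate=120); s=env.read_state()
        df=s['force']-f0; tang=df@(ex*np.sin(t)+[0,0,np.cos(t)]); print(round(t,2),df.round(2),'tang',round(tang,2))
    set_gripper(42); env.hold(0.3)
    snap('wrist',f'{tag}_rel.png'); snap('scene',f'{tag}_rels.png'); print(env.read_state()['time_s'])
E
python3 -c "
from swing import *
test((508.2,6.8),'L')"
```

```text
width 19.686225537049626 f [-0.75 -0.29  5.73]
0.16 [ 2.9  -0.34 -7.65] tang -7.11 w 19.7
0.32 [ 1.71 -0.13 -7.77] tang -6.87 w 19.5
0.47 [ 2.43  0.45 -8.7 ] tang -6.62 w 19.7
0.63 [ 1.43  0.24 -8.2 ] tang -5.76 w 19.9
0.79 [ 2.06  0.87 -7.91] tang -4.02 w 19.7
0.95 [ 0.87  0.58 -9.04] tang -4.49 w 19.3
rest [ 1.88  1.48 -7.45]
0.75 [-3.79  0.35 -2.44] tang -4.28
0.5 [-4.88  0.21 -3.09] tang -5.0
0.3 [-1.89 -0.53 -4.7 ] tang -5.06
9.2667
```

```bash
python3 -c "
import cv2,numpy as np
a=cv2.imread('pics/L_up.png');b=cv2.imread('pics/L_rel.png');c=cv2.imread('pics/L_rels.png')[130:260,150:330]
o=np.hstack([cv2.resize(a,(390,292)),cv2.resize(b,(390,292))]);c=cv2.resize(c,(390,282),interpolation=2)
cv2.imwrite('pics/L_m.png',np.vstack([o,np.hstack([c,np.zeros_like(c)])]))"
```

```text
(no output)
```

View pics/L_m.png

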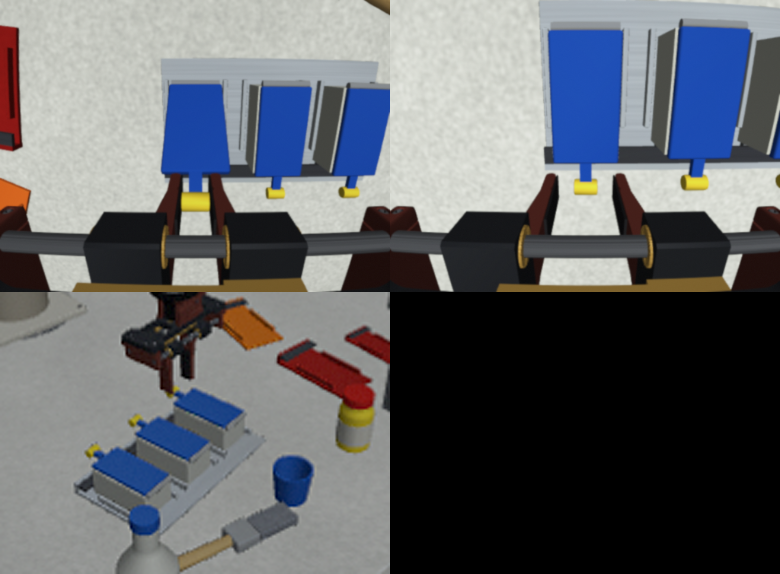

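The upper-left panel shows the left lid held up by its pull. After release the lid has fallen flat, level with its neighbour (pull at about (585,187) in the mosaic), so the left hinge is good. Next is the middle one.

```bash
python3 -c "
from swing import *
s=env.read_state()['tool_pos'];env.move_l([s[0],s[1],s[2]+60],rate=250)
test((526,-87.1),'M')"
python3 -c "
import cv2,numpy as np
a=cv2.imread('pics/M_up.png');b=cv2.imread('pics/M_rel.png');c=cv2.imread('pics/M_rels.png')[130:260,150:330]
o=np.hstack([cv2.resize(a,(390,292)),cv2.resize(b,(390,292))]);c=cv2.resize(c,(390,282),interpolation=2)
cv2.imwrite('pics/M_m.png',np.vstack([o,np.hstack([c,np.zeros_like(c)])]))"
```

```text
width 19.67262804242268 f [-0.7   0.15  5.52]
0.16 [ -0.91  -0.5  -10.05] tang -10.08 w 19.6
0.32 [ -0.34   0.13 -10.48] tang -10.05 w 19.4
0.47 [  0.07  -0.04 -10.82] tang -9.6 w 19.6
0.63 [ -0.17  -0.24 -10.81] tang -8.85 w 19.8
0.79 [  0.32   0.04 -11.65] tang -7.98 w 19.6
0.95 [-3.97  0.92 -4.51] tang -5.66 w 19.4
rest [-3.85  0.32 -3.56]
0.75 [-0.15  1.28 -7.72] tang -5.59
0.5 [ 0.97  1.11 -9.83] tang -8.07
0.3 [ 3.53  1.73 -9.99] tang -8.42
15.6417
```

View pics/M_m.png

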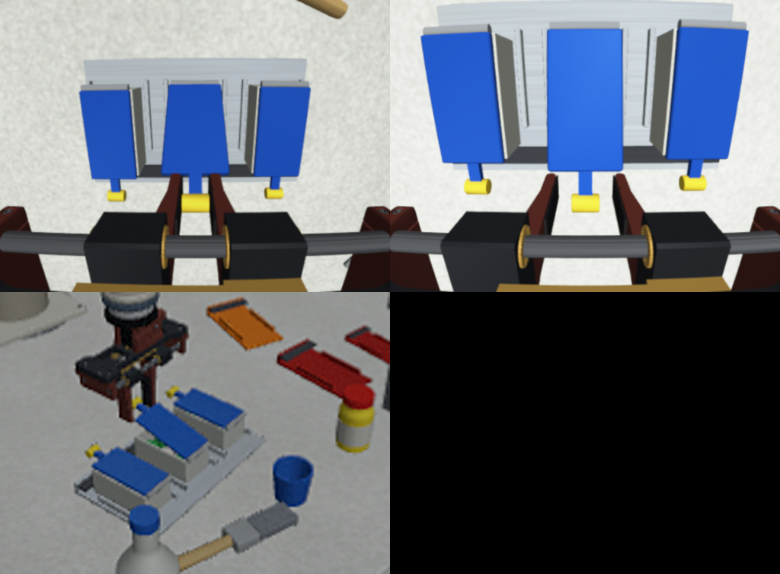

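The middle lid stays up at about 0.3 rad after release (pull at about (585,203), and the scene view shows it ajar), so the middle case is stiff. I'll shut it and then check the right one.

```bash
python3 -c "
from swing import *
pull=np.array([526,-87.1,55]);set_gripper(10)
for t in (0.15,0.0,-0.02): env.move_l(arc(pull,t),rate=100)
set_gripper(42); env.hold(.1)
snap('wrist','M_shut.png')
s=env.read_state()['tool_pos'];env.move_l([s[0],s[1],s[2]+65],rate=250)
test((543,-180.2),'R')"
python3 -c "
import cv2,numpy as np
a=cv2.imread('pics/R_up.png');b=cv2.imread('pics/R_rel.png');c=cv2.imread('pics/R_rels.png')[130:260,150:330]
d=cv2.imread('pics/M_shut.png')
o=np.hstack([cv2.resize(a,(390,292)),cv2.resize(b,(390,292))]);c=cv2.resize(c,(390,282),interpolation=2)
cv2.imwrite('pics/R_m.png',np.vstack([o,np.hstack([c,cv2.resize(d,(390,282))])]))"
```

```text
width 19.859201010490075 f [-0.39  1.03  6.02]
0.16 [ 3.17 -1.53 -7.82] tang -7.28 w 19.7
0.32 [ 1.64 -1.35 -9.6 ] tang -8.71 w 19.6
0.47 [ 1.58 -1.54 -8.12] tang -6.65 w 19.5
0.63 [ 1.48 -1.17 -7.79] tang -5.55 w 19.8
0.79 [ 1.32 -0.43 -7.54] tang -4.44 w 19.6
0.95 [ 1.24 -0.52 -7.44] tang -3.43 w 19.5
rest [ 2.05  0.49 -8.13]
0.75 [-2.15 -1.19 -3.4 ] tang -4.08
0.5 [-2.07 -1.36 -3.61] tang -4.26
0.3 [-0.56 -1.83 -6.48] tang -6.45
24.125
```

View pics/R_m.png

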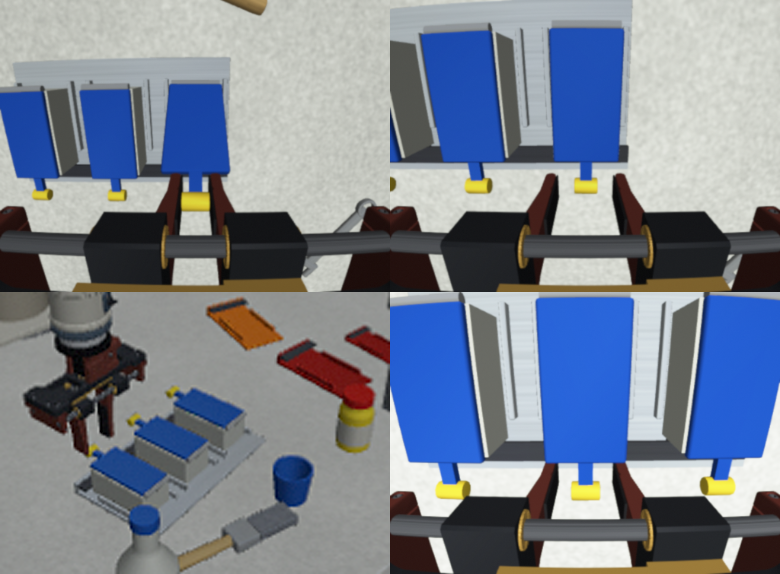

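The right lid also dropped shut when released, so the right hinge is good. The middle lid is shut again. Next I'll re-measure the rack and take two wrist views of the dock.

```bash
python3 - <<'E'
from h import *
import pickle
q=quat(0.185)
s=env.read_state()['tool_pos'];env.move_l([s[0],s[1],200],rate=250)
qd=quat(0.0)
env.reach([590,270,280],qd); d1=snap('wrist','d1.png')[1]
env.reach([590,340,280],qd); d2=snap('wrist','d2.png')[1]
env.reach([570,-50,260],q); r=snap('wrist','r1.png')[1]
snap('top','t1.png');print(env.read_state()['time_s'])
pickle.dump((d1,d2,r),open('d.pkl','wb'))
E
python3 -c "
import cv2,numpy as np
a=[cv2.imread(f'pics/{n}.png') for n in('d1','d2','r1','t1')]
a=[cv2.resize(x,(400,300),interpolation=3) for x in a]
cv2.imwrite('pics/dm.png',np.vstack([np.hstack(a[:2]),np.hstack(a[2:])]))"
```

```text
28.175
```

View pics/dm.png

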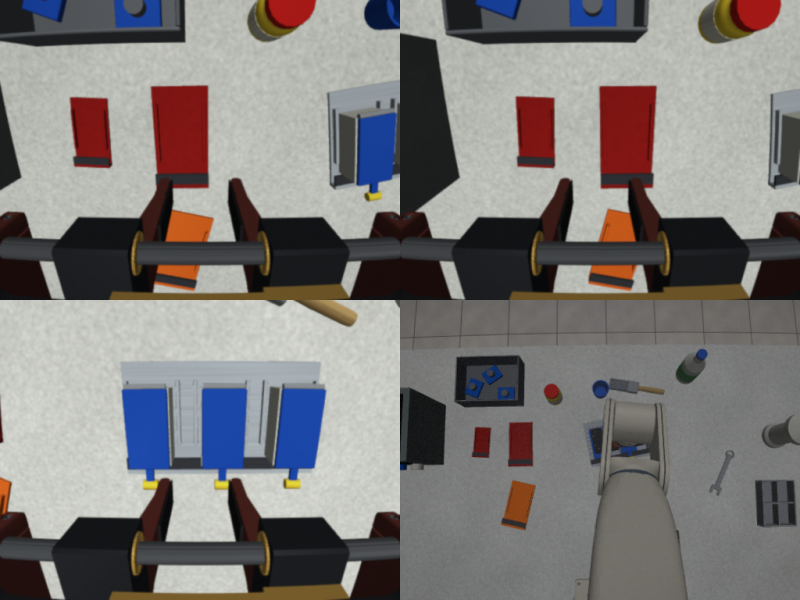

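View pics/d1.png

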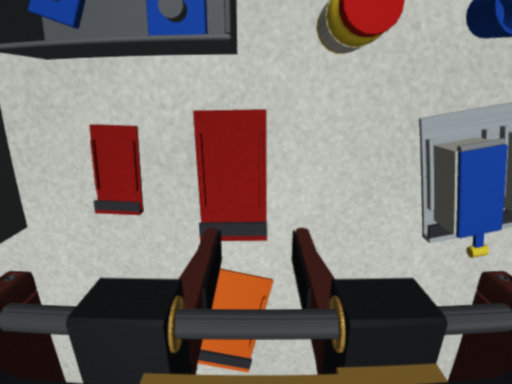

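```bash
python3 - <<'E'
from h import *
import pickle
np.set_printoptions(precision=2,suppress=True)
d1,d2,r=pickle.load(open('d.pkl','rb'))
pts={}
for n,p in(('d1',d1),('d2',d2)):
    im=cv2.imread(f'pics/{n}.png')
    hsv=cv2.cvtColor(im,cv2.COLOR_BGR2HSV)
    m=cv2.inRange(hsv,(0,150,60),(5,255,255))|cv2.inRange(hsv,(175,150,60),(180,255,255))
    n_,l,st,c=cv2.connectedComponentsWithStats(m)
    cand=[i for i in range(1,n_) if st[i,4]>4000 and st[i,1]>60]
    i=max(cand,key=lambda i:st[i,4]);print(n,st[i],c[i])
    m=(l==i)
    y0=st[i,1]
    rows=np.arange(y0+6,y0+95)
    L=np.array([(np.where(m[y])[0].min()-.5,y) for y in rows]);Rr=np.array([(np.where(m[y])[0].max()+.5,y) for y in rows])
    cols=np.arange(st[i,0]+8,st[i,0]+st[i,2]-12);T=np.array([(x,np.where(m[:,x])[0].min()-.5) for x in cols])
    # front edge of red above lip: lip back edge
    F=np.array([(x,np.where(m[:y0+118,x])[0].max()+.5) for x in cols])
    wl,wr,wt,wf=plane(p,L,6),plane(p,Rr,6),plane(p,T,6),plane(p,F,20)
    fl=[np.polyfit(w[:,0],w[:,1],1) for w in(wl,wr)]
    ft=np.polyfit(wt[:,1],wt[:,0],1);ff=np.polyfit(wf[:,1],wf[:,0],1)
    print('side slopes',fl,'rear',ft,'lipback',ff)
    pts[n]=(np.polyfit(L[:,1],L[:,0],1),np.polyfit(T[:,0],T[:,1],1),np.polyfit(Rr[:,1],Rr[:,0],1))
def corner(a,t): # x=a0*y+a1 ; y=t0*x+t1
    y=(t[0]*a[1]+t[1])/(1-t[0]*a[0]);return (a[0]*y+a[1],y)
for k in(0,2):
    u1=corner(pts['d1'][k],pts['d1'][1]);u2=corner(pts['d2'][k],pts['d2'][1]);print(u1,u2,tri(d1,[u1],d2,[u2]),plane(d1,[u1],6),plane(d2,[u2],6))
# rack
im=cv2.imread('pics/r1.png')
y=sorted(blobs(im,*YEL,30),key=lambda k:k[0][0]);print(plane(r,[k[0] for k in y],54))
for k in sorted(blobs(im,*BLUE,1000),key=lambda k:k[0][0]):
    m=cv2.morphologyEx(k[2],cv2.MORPH_OPEN,np.ones((15,15)))
    c=max(cv2.findContours(m,0,1)[0],key=cv2.contourArea).reshape(-1,2).astype(float)
    print(cv2.minAreaRect(plane(r,c,57.5)[:,:2].astype(np.float32)))
E
```

```text
d1 [ 194  110   72  113 7588] [231.33 164.91]
side slopes [array([  0.01, 333.35]), array([  0.01, 252.53])] rear [ -0.   661.21] lipback [ -0.01 533.02]
d2 [ 256  111   72  112 7518] [290.13 165.11]
side slopes [array([  0.01, 335.93]), array([  0.01, 255.16])] rear [ -0.  661.6] lipback [ -0.02 534.17]
(np.float64(193.251759976628), np.float64(110.70377623514415)) (np.float64(255.90509874021117), np.float64(110.5)) [[660.48 341.17   7.71   0.11]] [[660.46 341.51   6.  ]] [[660.35 341.17   6.  ]]
(np.float64(265.27821113294027), np.float64(110.11344589184988)) (np.float64(327.2231443649983), np.float64(110.5)) [[660.61 259.08   4.23   0.01]] [[660.68 259.13   6.  ]] [[660.69 259.48   6.  ]]
[[ 504.12    6.91   54.  ]
 [ 522.23  -87.1    54.  ]
 [ 540.49 -181.66   54.  ]]
((577.8578491210938, 19.99822998046875), (101.21471405029297, 53.69804000854492), 10.070831298828125)
((596.358642578125, -73.71699523925781), (100.54608154296875, 52.720298767089844), 10.715069770812988)
((614.3770141601562, -166.3200225830078), (100.1927490234375, 53.39531707763672), 10.266434669494629)
```

```bash
python3 - <<'E'
from h import *
import pickle
np.set_printoptions(precision=3,suppress=True)
d1,d2,r=pickle.load(open('d.pkl','rb'));p1,p2=pickle.load(open('p12.pkl','rb'))
ey=np.array([-np.sin(.185),np.cos(.185)]);ex=np.array([np.cos(.185),np.sin(.185)])
for n,p in(('w1',p1),('w2',p2),('r1',r)):
    g=cv2.cvtColor(cv2.imread(f'pics/{n}.png'),cv2.COLOR_BGR2GRAY).astype(float)
    # lip between cases: sample points along rack x at y=+-47.5 from mid place
    c0=np.array([597.5,-73])
    for off in(47.5,-47.5):
        def prof(s,z):
            X=np.c_[c0+off*ey+s[:,None]*ex,np.full(len(s),z)]
            u=project(p,X).astype(np.float32);return cv2.remap(g.astype(np.float32),u[:,0:1].copy(),u[:,1:2].copy(),1)[:,0]
        s=np.arange(-95,-35,1.);v=prof(s,20);dv=np.diff(cv2.GaussianBlur(v[:,None],(1,5),1)[:,0])
        e=[(round(s[i]+.5,1),round(dv[i],1)) for i in range(1,len(dv)-1) if abs(dv[i])>6 and abs(dv[i])>=abs(dv[i-1]) and abs(dv[i])>abs(dv[i+1])]
        s=np.arange(60,110,1.);v=prof(s,6);dv=np.diff(cv2.GaussianBlur(v[:,None],(1,5),1)[:,0])
        e2=[(round(s[i]+.5,1),round(dv[i],1)) for i in range(1,len(dv)-1) if abs(dv[i])>6 and abs(dv[i])>=abs(dv[i-1]) and abs(dv[i])>abs(dv[i+1])]
        print(n,off,'lip',e,'rear',e2)
for n,p in(('d1',d1),('d2',d2)):
    im=cv2.imread(f'pics/{n}.png');hsv=cv2.cvtColor(im,cv2.COLOR_BGR2HSV)
    m=cv2.inRange(hsv,(0,150,60),(5,255,255))|cv2.inRange(hsv,(175,150,60),(180,255,255))
    n_,l,st,c=cv2.connectedComponentsWithStats(m);i=max([i for i in range(1,n_) if st[i,4]>4000 and st[i,1]>60],key=lambda i:st[i,4]);m=l==i
    rows=np.arange(st[i,1]+6,st[i,1]+95)
    for f in(np.min,np.max):
        w=plane(p,np.array([(f(np.where(m[y])[0]),y) for y in rows],float),6);print(np.polyfit(w[:,0],w[:,1],1),end=' ')
    cols=np.arange(st[i,0]+10,st[i,0]+st[i,2]-14)
    w=plane(p,np.array([(x,np.where(m[:,x])[0].max()+.5) for x in cols],float),20);print(w[:,0].mean(),w[:,1].mean(),np.polyfit(w[:,1],w[:,0],1))
    w=plane(p,np.array([(x,np.where(m[:,x])[0].min()-.5) for x in cols],float),6);print(np.polyfit(w[:,1],w[:,0],1))
E
```

```text
w1 47.5 lip [(np.float64(-74.5), np.float32(-9.7)), (np.float64(-68.5), np.float32(-27.5)), (np.float64(-49.5), np.float32(27.8))] rear [(np.float64(83.5), np.float32(8.3))]
w1 -47.5 lip [(np.float64(-74.5), np.float32(-7.8)), (np.float64(-67.5), np.float32(-27.5)), (np.float64(-49.5), np.float32(29.8))] rear [(np.float64(83.5), np.float32(8.7))]
w2 47.5 lip [(np.float64(-75.5), np.float32(-9.8)), (np.float64(-68.5), np.float32(-27.6)), (np.float64(-50.5), np.float32(29.4))] rear [(np.float64(82.5), np.float32(7.6))]
w2 -47.5 lip [(np.float64(-74.5), np.float32(-6.7)), (np.float64(-67.5), np.float32(-28.3)), (np.float64(-49.5), np.float32(30.4))] rear [(np.float64(83.5), np.float32(8.6))]
r1 47.5 lip [(np.float64(-75.5), np.float32(-10.3)), (np.float64(-67.5), np.float32(-27.3)), (np.float64(-49.5), np.float32(28.8))] rear [(np.float64(83.5), np.float32(7.7))]
r1 -47.5 lip [(np.float64(-74.5), np.float32(-8.1)), (np.float64(-67.5), np.float32(-28.9)), (np.float64(-49.5), np.float32(29.9))] rear [(np.float64(82.5), np.float32(8.8))]
[  0.013 332.456] [  0.01  253.417] 529.1451313236734 304.89911211351836 [ -0.011 532.359]
[  0.001 660.224]
[  0.008 335.04 ] [  0.006 256.049] 529.0240117696698 300.07513935582347 [ -0.017 534.   ]
[ -0.004 661.593]
```

The rack's lip and rear edge read the same in all three wrist views, so the cases did shift about 3 mm forward onto the front wall, which still counts as home. The wrist views put the dock origin at about (582, 300) with yaw about 0.01. Now I'll grip the middle case by its sides and slide it back.

```bash
python3 - <<'E'
from h import *
Y=.185;ex=np.array([np.cos(Y),np.sin(Y),0]);q=quat(Y)
g=np.array([596.2,-73.5,0])-3*ex
set_gripper(80)
env.reach(g+[0,0,170],q)
print(env.move_l(g+[0,0,101],rate=150,f_stop=15))
set_gripper(40); s=env.read_state();print(s['width'],s['force'].round(1),s['time_s'],s['tool_pos'])
z=s['tool_pos'][2]
env.move_l(g+[0,0,102.2],rate=30)
print(env.move_l(g+26*ex+[0,0,102.2],rate=60,f_stop=30),env.read_state()['force'].round(1))
env.move_l(g+28*ex+[0,0,200],rate=150)
s=env.read_state();print(s['width'],s['force'].round(1),s['time_s'])
snap('scene','c1.png');snap('wrist','c1w.png')
E
python3 -c "
import cv2,numpy as np
a=cv2.resize(cv2.imread('pics/c1.png')[100:280,130:370],(400,300),interpolation=2);b=cv2.resize(cv2.imread('pics/c1w.png'),(400,300))
cv2.imwrite('pics/c1m.png',np.hstack([a,b]))"
```

```text
False
56.01355431268771 [-1.3  0.7  5.9] 30.5083 [593.59974315 -74.1582127  101.68564801]
False [ 0.4  0.7 -6.3]
55.95644859679403 [ 0.1 -0.2 -5.9] 32.1417
```

View pics/c1m.png

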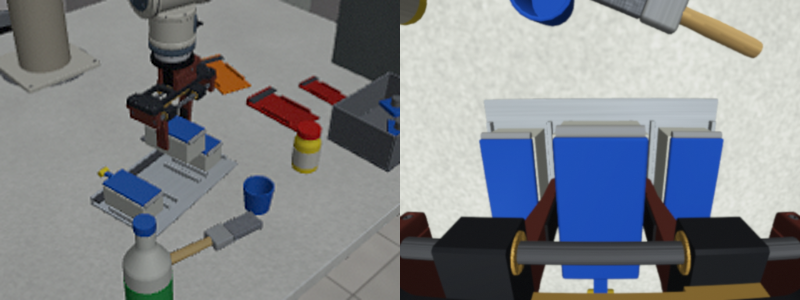

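The case is off the rack and level in the gripper (wrist view: centred between the fingers, neighbours shut). Next is the dock.

```bash
python3 - <<'E'
from h import *
Y=.009;ex=np.array([np.cos(Y),np.sin(Y),0]);q=quat(Y)
D=np.array([582.,299.8,0])-3*ex
env.reach(D+26*ex+[0,0,200],q)
env.move_l(D+26*ex+[0,0,112],rate=150)
print(env.move_l(D+26*ex+[0,0,100],rate=30,f_stop=4))
s=env.read_state();print(s['tool_pos'],s['force'].round(1));z=s['tool_pos'][2]
zz=max(z,101.2)+0.3
env.move_l(D+26*ex+[0,0,zz],rate=30)
print(env.move_l(D-9*ex+[0,0,zz],rate=35,f_stop=8))
s=env.read_state();print(s['tool_pos'],((s['tool_pos']-D)[:2]@ex[:2]),s['force'].round(1),s['time_s'])
snap('wrist','e1.png');snap('scene','e1s.png')
E
python3 -c "
import cv2,numpy as np
a=cv2.resize(cv2.imread('pics/e1s.png')[100:250,200:400],(400,300),interpolation=2);b=cv2.resize(cv2.imread('pics/e1.png'),(400,300))
cv2.imwrite('pics/e1m.png',np.hstack([a,b]))"
```

```text
True
[605.40595988 300.22527799 101.53682486] [-1.2  0.1  4.6]
True
[574.47443662 299.71848174 101.56446939] -4.5259922521862705 [ 0.6 -0.9  3. ] 35.8417
```

View pics/e1m.png

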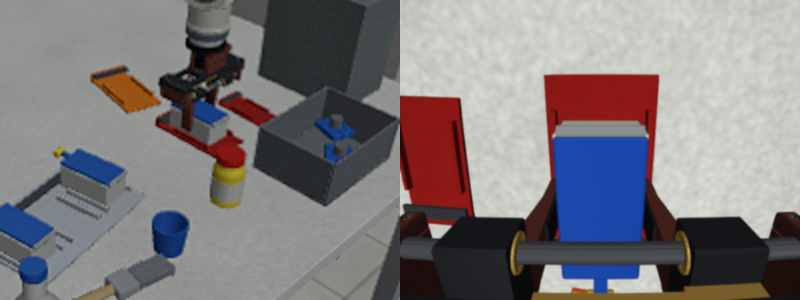

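It stopped against the wall at -4.5 mm, where -5 mm was expected. I'll release, look at the pull and open the lid.

```bash
python3 - <<'E'
from h import *
np.set_printoptions(precision=1,suppress=True)
s=env.read_state();c=s['tool_pos']
set_gripper(80)
env.move_l([c[0],c[1],230],rate=200)
im,p=snap('wrist','f1.png')
y=blobs(im,*YEL,30);print([(k[0],k[1][4],plane(p,[k[0]],54)) for k in y])
for k in blobs(im,*BLUE,3000):
    m=cv2.morphologyEx(k[2],cv2.MORPH_OPEN,np.ones((15,15)))
    print(cv2.minAreaRect(plane(p,max(cv2.findContours(m,0,1)[0],key=cv2.contourArea).reshape(-1,2).astype(float),57.5)[:,:2].astype(np.float32)))
print(env.read_state()['time_s'])
E
```

```text
[(array([426.9,   5. ]), np.int32(142), array([[731.5, 167.8,  54. ]])), (array([255.5, 266.3]), np.int32(242), array([[501.2, 299.7,  54. ]]))]
((577.2607421875, 300.3922119140625), (100.08011627197266, 53.093994140625), 0.5565013289451599)
37.375
```

View pics/f1.png

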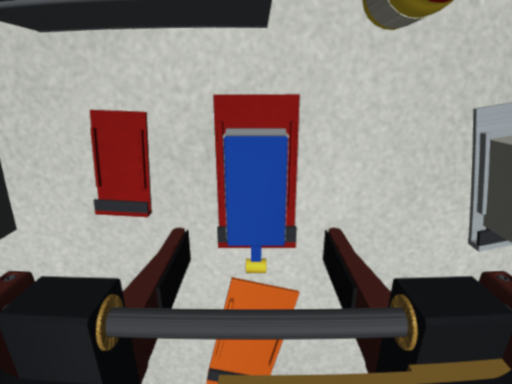

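The case sits in the dock with its pull at pixel (255,266), i.e. world (501,300), and the toe is under the lip. I'll swing the lid to about 0.75 rad.

```bash
python3 - <<'E'
import swing
from swing import *
Y=.01;swing.ex=np.array([np.cos(Y),np.sin(Y),0]);q=quat(Y)
pull=np.array([501.6,299.6,55.])
env.reach(pull+[0,0,130],q);set_gripper(42)
env.move_l(arc(pull,0),rate=180);set_gripper(10);print(env.read_state()['width'])
for t in(.15,.3,.45,.6,.76): env.move_l(arc(pull,t),rate=100)
print(env.read_state()['force'])
env.hold(.1);set_gripper(42);env.hold(.1)
t=env.read_state()['tool_pos'];env.move_l([t[0],t[1],t[2]+90],rate=200)
snap('scene','g1.png');a=snap('wrist','g1w.png')[1]
env.move_l([560,300,330],rate=250)
im,p=snap('wrist','g2w.png')
import pickle;pickle.dump((a,p),open('g.pkl','wb'))
print(env.read_state()['time_s'])
E
python3 -c "
import cv2,numpy as np
a=cv2.resize(cv2.imread('pics/g1.png')[100:250,200:400],(400,300),interpolation=2);b,c=[cv2.resize(cv2.imread('pics/'+n),(400,300)) for n in('g1w.png','g2w.png')]
cv2.imwrite('pics/g1m.png',np.vstack([np.hstack([a,b]),np.hstack([c,c*0])]))"
```

```text
19.689624539897714
[-2.08797953 -0.2305565  -2.54319012]
43.1
```

View pics/g1m.png

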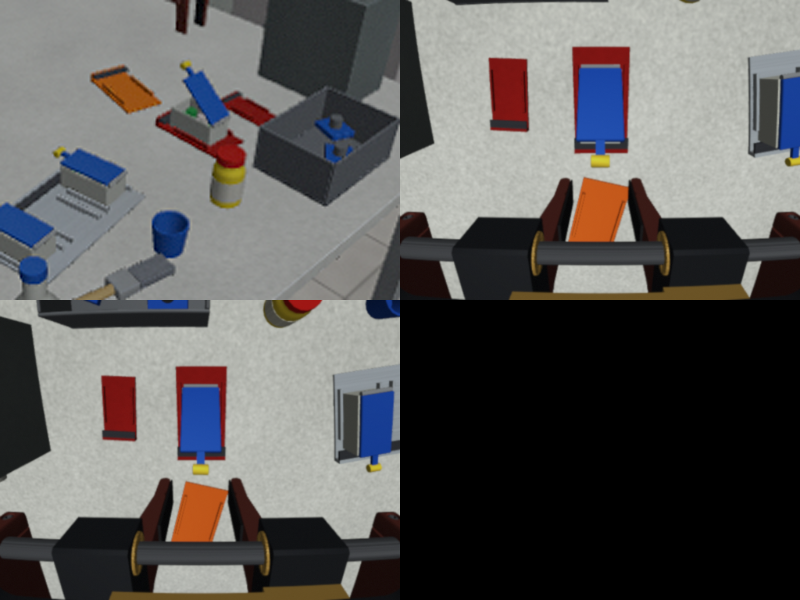

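```bash
python3 - <<'E'
from h import *
import pickle
a,p=pickle.load(open('g.pkl','rb'))
# f1 pose: rebuild approx
f=dict(p); T=np.eye(4);T[:3,:3]=R.from_quat(quat(.009)).as_matrix();T[:3,3]=[574.47,299.72,230];f['pose']=T@p['tool_from_camera']
for n,q in(('f1',f),('g2w',p)):
    im=cv2.imread(f'pics/{n}.png').astype(np.float32)
    for y in(285,300,315):
        s=np.arange(610,675,.5);u=project(q,np.c_[s,np.full(len(s),y),np.full(len(s),6)]).astype(np.float32)
        v=cv2.remap(im,u[:,:1].copy(),u[:,1:].copy(),1)[:,0]
        sat=v.max(1)-v.min(1); red=(v[:,2]-np.maximum(v[:,0],v[:,1]))
        ix=np.where(red>50)[0];print(n,y,'red from',s[ix[0]],'to',s[ix[-1]])
y=[k[0] for k in blobs(cv2.imread('pics/g1w.png'),*YEL,30)],[k[0] for k in blobs(cv2.imread('pics/g2w.png'),*YEL,30)]
print(y)
E
```

```text
f1 285 red from 630.5 to 662.0
f1 300 red from 630.5 to 662.0
f1 315 red from 630.5 to 662.0
g2w 285 red from 633.5 to 661.0
g2w 300 red from 633.5 to 661.0
g2w 315 red from 633.5 to 660.5
([array([256.        , 205.95918367]), array([504.736, 206.152])], [array([479.775     , 214.29166667]), array([256.44308943, 216.55284553])])
```

The lid stands open, but the rear gap shrank from 31.5 to 27.3 mm, so opening it pulled the case back about 4 mm. I'll nudge it home from behind with the fingertips.

```bash
python3 - <<'E'
from h import *
Y=.01;q=quat(Y)
set_gripper(30)
env.reach([657,300.4,230],q)
env.move_l([657,300.4,106],rate=180)
print(env.move_l([634,300.2,106],rate=30,f_stop=7))
s=env.read_state();print(s['tool_pos'],s['force'].round(1))
env.move_l([657,300.4,106],rate=80);env.move_l([657,300.4,230],rate=180)
env.move_l([574.5,299.7,330],rate=250)
im,p=snap('wrist','h1.png');snap('scene','h1s.png')
for y in(285,300,315):
    x=np.arange(610,675,.5);u=project(p,np.c_[x,np.full(len(x),y),np.full(len(x),6)]).astype(np.float32)
    v=cv2.remap(im.astype(np.float32),u[:,:1].copy(),u[:,1:].copy(),1)[:,0];red=(v[:,2]-np.maximum(v[:,0],v[:,1]))
    ix=np.where(red>50)[0];print(y,'red',x[ix[0]],x[ix[-1]])
print(env.read_state()['time_s'])
E
python3 -c "
import cv2,numpy as np
a=cv2.resize(cv2.imread('pics/h1s.png')[100:250,200:400],(400,300),interpolation=2);b=cv2.resize(cv2.imread('pics/h1.png'),(400,300))
cv2.imwrite('pics/h1m.png',np.hstack([a,b]))"
```

```text
True
[639.41200066 300.53413848 106.45676255] [ 3.6  0.2 -1.4]
285 red 630.5 661.0
300 red 630.5 661.0
315 red 630.5 660.5
47.5833
```

View pics/h1m.png

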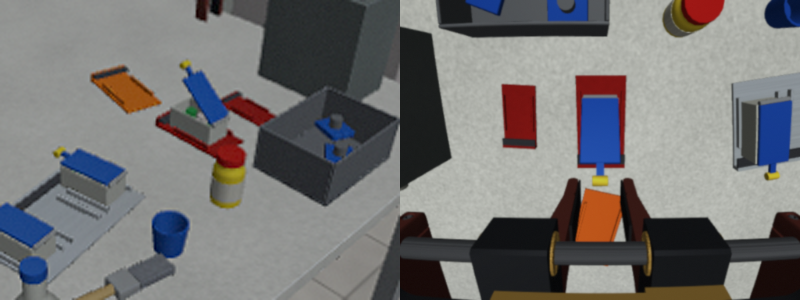

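The case is back home (gap 30.5 mm as at contact) and its lid is still open. The last check covers the rack, the lid angle and the bystanders.

```bash
python3 - <<'E'
from h import *
np.set_printoptions(precision=1,suppress=True)
env.reach([570,-50,260],quat(.185)); im,p=snap('wrist','k1.png')
y=sorted(blobs(im,*YEL,30),key=lambda k:k[0][0]);print(plane(p,[k[0] for k in y],54))
for k in sorted(blobs(im,*BLUE,1000),key=lambda k:k[0][0]):
    m=cv2.morphologyEx(k[2],cv2.MORPH_OPEN,np.ones((15,15)))
    print(cv2.minAreaRect(plane(p,max(cv2.findContours(m,0,1)[0],key=cv2.contourArea).reshape(-1,2).astype(float),57.5)[:,:2].astype(np.float32)))
env.reach([262,-567,300],quat(.433))
t,pt=snap('top','k2.png');s,ps=snap('scene','k2s.png')
yt=[k[0] for k in blobs(t,*YEL)];ys=[k[0] for k in blobs(s,*YEL)];print(yt,ys)
print(env.read_state()['time_s'])
a=min(yt,key=lambda u:np.hypot(*(u-project(pt,[540,300,140])[0])))
b=min(ys,key=lambda u:np.hypot(*(u-project(ps,[540,300,140])[0])))
X=tri(pt,[a],ps,[b])[0];print(X,'angle',np.arctan2(X[2]-54,627-X[0]))
t0=cv2.imread('pics/top0.png');print(cv2.absdiff(t,t0)[60:160,180:400].max())
E
```

```text
[[ 504.1    6.8   54. ]
 [ 540.5 -181.9   54. ]]
((577.9929809570312, 20.0233154296875), (101.18254852294922, 53.68410110473633), 10.079272270202637)
((613.9378662109375, -166.40115356445312), (101.14852905273438, 53.35823059082031), 10.235237121582031)
[array([330.1, 194.9]), array([140.7, 198.5]), array([260.1, 209.4])] [array([292.5, 131.5]), array([229.1, 175.5]), array([315.2, 187.1]), array([191.4, 202.3]), array([313.6, 201.9])]
51.2333
[531.4 300.9 137.7   1.6] angle 0.7189129581578438
83
```

View pics/k2.png

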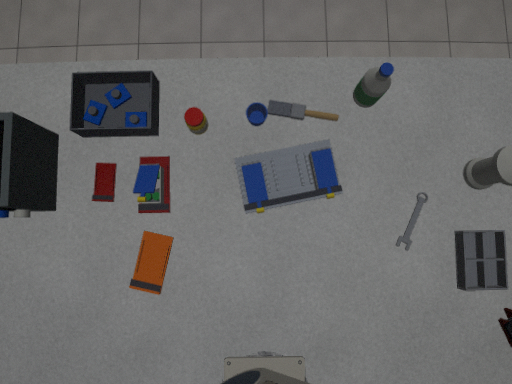

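View pics/k1.png

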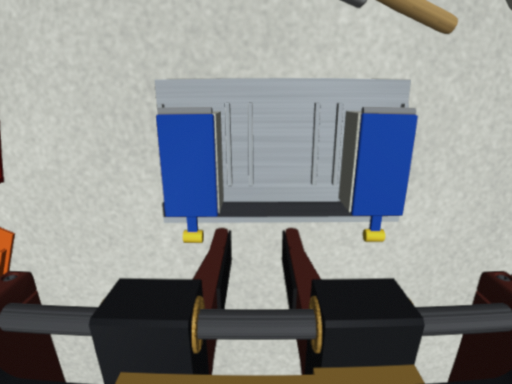

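The bystanders are where they were. Both rack lids are flat and their cases lie where I last measured them. The docked lid measures about 0.72 rad. Handing in.

```bash
python3 -c "
from station import *
workorder.sign_off()"
```

```text
the job is handed in; nothing more can be done
```

I swung the lids left, middle and right to about 0.95 rad. The left and right lids fell shut when released and the middle one stayed put, so the middle case was the stiff one. I shut it, slid it back out of the rack, carried it to the large red dock and slid it forward to the wall. Then I opened its lid and handed the job in at about 51 s of robot time.

**Last checks:**
- **Docked case:** Opening the lid pulled it back about 3–4 mm, so I nudged it home from behind until it met the wall. Its rear gap then read 30.5 mm, against 31.5 mm at first contact. The lid measures about 0.72 rad.
- **Rack cases:** Both are shut. They sit about 3–4 mm further forward than at the start, because the swings pushed them; they are now roughly against the front wall, which is still within the home limits.
- **Bystanders:** None show any movement in the before and after top views, compared by eye.

**What disagreed:**
- The force readings during the swings were muddied by a grip offset of about 6 N, so I judged the hinges by letting the lids go.
- The docked case's position read from the rear gap differs by about 3 mm from the position at wall contact. I trusted the contact.

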